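# Set the slit lamp's filter lever to the third click

### The arm

A 6-joint arm with a two-finger parallel gripper is mounted at the origin on the work surface. World frame = base frame: x ahead of the robot, y to its left, z up, the work surface at z = 0. Lengths are in m, angles in rad, forces in N, time in s.
With the tool pointing down it reaches from about 0.425 to 0.95 m from the base axis. Payload 3.5 kg.
Tool frame: the origin (TCP) lies at the very end of the fingers, on their centre line; the grasp point (between the pads) lies 19 mm behind it (ctrl.grip_point_offset is the distance from the TCP to the grasp point, in m); z points along the fingers, y is the line along which they close (so a half turn about z gives the same grasp; the last joint's range is limited). The gripper opens to 85 mm and grips with 20 to 120 N. Pads are 22 mm wide; open, the fingers measure 114 mm over their backs; the gripper's body (76 mm by 85 mm) begins 54 mm behind the grasp point. The pads swing forward as they close: fully open they stand 13 mm farther back than shut.
Start: joints at [-1.268, 0.286, 1.577, -0, 1.279, -0.15], TCP at [0.295, -0.607, 0.231] pointing down, gripper open.
Joint ranges: [-2.77, 2.77], [-0.9, 2.22], [0.21, 2.48], [-1.53, 4.67], [0.24, 2.81], [-2.84, 2.84]. Speed limits (rad/s): [2.79, 2.79, 3.14, 3.14, 3.14, 3.14].

### API

Orientations are given as a unit quaternion [x, y, z, w].
In Python, from plant import telemetry, vision, ctrl gives the robot as it stands.
- The arm moves only by the tool arm_command, never from a script. Its argument "series" is one flat list of numbers, 7 for each row, row after row: the shift along the tool's x, y, z in cm, then the turn, a rotation vector about the tool's x, y, z in degrees, then the closure, from 0 (fully open) to 1 (shut). A call has 1 to 10 rows; each row is the pose to reach, as a shift and turn from the pose commanded when the call began, along the tool's axes at that moment; what a row does not reach only later rows make up. A row lasts 1/12 s, in which the tool goes at most 41.7 mm and 7.16 degrees, less where a joint would pass 70% of its speed; a pose out of reach is approached as far as the arm can. A call with a gripper value outside its range is refused whole. The fingers move at their own pace and stop on an object; "force" is the grip in N (left out, the last holds). Time passes only in rows, so rows that repeat a pose let the fingers close. It gives the time, the measured TCP pose, the force, the opening and the grip force at its end, in the units of the state.
- telemetry.get_state(): the state, without advancing time (a new reading comes with each control period).
- vision.read_camera(name): name is "scene" or "top"; returns a dict with "color" (420x560x3 uint8, blue, green, red), "K" (3x3 intrinsics, pixels), "D" ([k1, k2, p1, p2, k3] as OpenCV has them; the pictures are not rectified), "rvec" (rotation vector, rad) and "tvec" (3), from world to camera coordinates, as OpenCV has them. Camera axes: x right, y down, z forward; pixel columns grow to the right and rows downward; lengths in m; the calibration is good to about 2 mm. A picture is of the moment at which its call begins. There is no depth.
- ctrl.sign_off(): hands the job in; it is judged then, once.
The state is a dict: "time": time; "qpos": joint angles; "dq": joint speeds; "joint_efforts": joint torques, N m; "eef_pos": TCP position; "tcp_rot": TCP orientation; "contact_force": force on the tool from outside, world axes, zero at the start; "wrist_torque": the same for the moment, N m; "opening": opening from 0.0 (shut) to 1.0 (fully open); "finger_force": force on a finger pad.
Only numpy, scipy, OpenCV 4.12 (cv2) and the standard library are available. Lean on these libraries where they do the work, as an engineer would, in place of code of your own. Each camera call takes 0.05 s, during which the arm holds its last target. There are 200 camera calls.

### The job

On the slit-lamp filter unit (the grey box whose lever has a round upright collar and which also has a round push button), push the lever out of its home notch to the third click and leave it in that notch without running past it or pulling its collar up. Then press the round lamp button fully down and let it come back up. Only push and press: leave the other unit's cross-bar lever in its home notch and do not lift or push away the things lying about.

Things in the scene. Friction and masses are not known exactly. Their poses are not given: they have to be found in the camera images.
- filter_unit: fixed grey box with a white deck, 130 (x) x 200 (y) x 60 mm high, on the table, a dark slot along its y with six black tick marks beside it, one per notch (the home tick is longest). Origin: centre of its underside; y: the way the lever slides away from home; z up. Its deck is at z = 60 mm. The slot lies at x = +22 mm; the lever stands at y = -42 mm at home. It and the other unit may stand in either place (left or right), turned up to 0.35 rad
- collar_mid (a point): centre of the lever's black round upright collar, 24 mm in diameter and 30 mm tall, on a thin steel stem; this point is 33 mm above the deck, the collar spans 18 to 48 mm above the deck. Moves with the lever
- filter_lever (a joint): travel of the collared lever along the slot, m: 0 in the home notch (where it always starts), then clicks (spring-like notches) every 16 mm: first 0.016, second 0.032, third 0.048, fourth 0.064, fifth and last 0.080. About 4 to 6.5 N of push carries it over each crest, half-way between notches; past the crest it snaps ahead of the finger into the next notch by itself and stays there
- filter_collar (a joint): how far the collar is pulled up on its stem, m: 0 down (sprung down with about 6 N), 0.008 fully up. Must stay down
- lamp_button_top (a point): centre of the top of the round grey push button (30 mm across) on the filter unit's deck, at unit x = -33 mm, y = +66 mm; it is pressed straight down
- lamp_button (a joint): travel of the lamp button, m: 0 up, 0.006 fully down (about 5 N; springs back)
- mag_unit: the other fixed grey box with a white deck, the same size, slot and lever position, but its lever carries a flat black cross-bar 44 x 12 x 28 mm and it has a flat square key in place of the round button. Origin: centre of its underside. To be left alone
- mag_lever (a joint): travel of the cross-bar lever of the other unit, m: 0 in its home notch; to be left there
- prism: loose clear prism block 30 x 30 x 22 mm standing on the filter unit's deck near the front corner on the home side (about unit x = -34, y = -62 mm). Origin: centre of its underside
- penlight: loose steel pen light 130 mm long, 17 mm high, lying between the units along its own x. Origin: underside, near its middle
- drops: loose small eye-drop bottle 28 mm across, 62 mm high, nearer the robot than the units. Origin: centre of its underside
- canister: loose dark canister 80 mm across, 100 mm high, beyond the units. Origin: centre of its underside
- occluder: loose flat black eye paddle 160 mm long, 6 mm thick, nearer the robot than the units. Origin: underside, near its middle
- lens_case: loose white contact-lens case 70 x 34 x 16 mm, nearer the robot than the units. Origin: centre of its underside
- trial_lens: loose trial-lens ring 38 mm across, 6 mm thick, beyond the units. Origin: centre of its underside

How it is judged:
By the outcome, as a careful person would: the job done as asked, in the order asked, and still so for the second after the job is handed in, with the robot touching nothing.
It also fails if it takes over 64 s, if anything falls off the work surface, if the arm or the gripper's body presses on something with over 40 N, if the wrist force passes 120 N, or if a joint passes its speed limit or range.

## Working session

There is one attempt and no reset: what is moved stays moved. The work goes in short steps, Python scripts to look and compute and a tool call to move; the robot and the scene stay as the last step left them, time stands still between calls to the robot, and variables do not carry over. Pictures are saved under pics/ and viewed, at most 10 in all, crops included, and the job is handed in when it is done.

Besides the shell and the picture viewer there is one more tool, called after "Request:" as name(argument=value, ...), one argument or row to a line, values as JSON. arm_command: Moves the arm, as the interface text tells. Its arguments: {"type":"object","properties":{"series":{"type":"array","items":{"type":"number"}},"force":{"type":"number"}},"required":["series"]}

```bash
mkdir -p pics
python3 - <<'E'
from plant import telemetry, vision, ctrl
import cv2, numpy as np, pickle
s=telemetry.get_state(); print(s)
for n in("scene","top"):
    d=vision.read_camera(n); cv2.imwrite(f"pics/{n}0.png",d["color"]); pickle.dump(d,open(f"{n}0.pkl","wb"))
    R=cv2.Rodrigues(np.array(d["rvec"]))[0]; print(n,(-R.T@np.array(d["tvec"]).ravel()).round(3), R[2].round(2))
E
```

```text
{'time': 0.0, 'qpos': array([-1.26803720e+00,  2.87197194e-01,  1.57814488e+00, -2.65121810e-06,
        1.27860677e+00, -1.50020356e-01]), 'dq': array([-8.41318061e-04, -8.89365744e-04,  1.10293231e-03, -2.02801039e-05,
       -1.47049676e-03, -1.10546761e-03]), 'joint_efforts': array([-5.72930094e-04, -4.05981266e+01, -2.92628771e+01, -2.11745237e-04,
        5.79381987e-03, -1.22459900e-05]), 'eef_pos': array([ 0.2951091 , -0.6063539 ,  0.22994355]), 'tcp_rot': array([ 9.74482344e-01,  2.24461074e-01, -9.11481978e-05, -1.17456391e-03]), 'contact_force': array([-0.34653164,  0.16777664, -0.34031009]), 'wrist_torque': array([-0.03279509, -0.02286114, -0.02077761]), 'finger_force': 0.0, 'opening': 1.0018563216911949}
scene [ 0.904 -0.614  0.874] [-0.31  0.57 -0.76]
top [ 0.435 -0.021  1.288] [ 0.12 -0.   -0.99]
```

View pics/scene0.png

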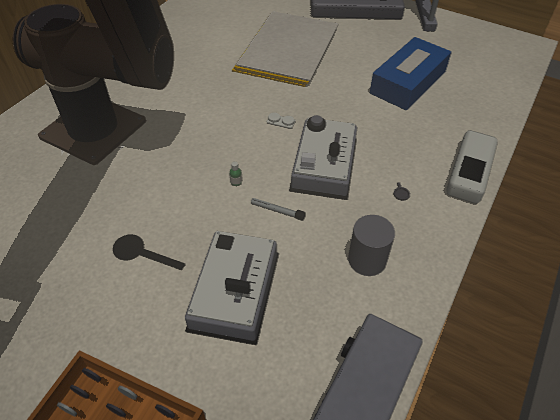

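View pics/top0.png

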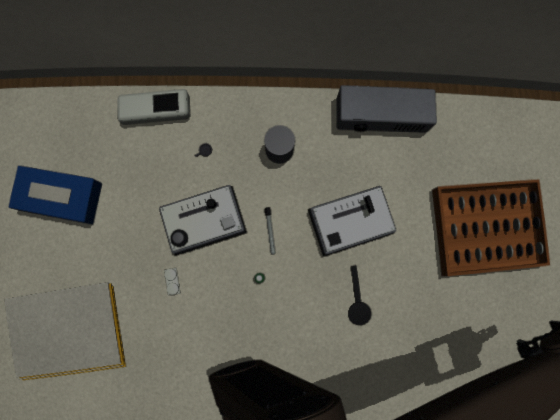

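The filter unit is on the left: top view deck at about (201,219), collar (211,203), button (179,238), prism (227,222). In the scene view its deck is at about (325,155), collar (335,150). The mag unit is at (352,220) in top. Next I measure the deck corners, button and collar in both views.

```bash
cat > h.py <<'E'
import cv2, numpy as np, pickle
from scipy.optimize import least_squares
def load(n): return pickle.load(open(n+".pkl","rb"))
def cast(d,uv,z):
    uv=np.array(uv,float).reshape(-1,1,2); K,D=np.array(d["K"]),np.array(d["D"])
    n=cv2.undistortPoints(uv,K,D)[:,0]; R=cv2.Rodrigues(np.array(d["rvec"]))[0]; t=np.array(d["tvec"]).ravel()
    r=np.c_[n,np.ones(len(n))]@R; c=-R.T@t
    return c+r*((z-c[2])/r[:,2])[:,None]
def proj(d,P): return cv2.projectPoints(np.array(P,float).reshape(-1,1,3),np.array(d["rvec"]),np.array(d["tvec"]),np.array(d["K"]),np.array(d["D"]))[0][:,0]
E
python3 - <<'E'
from h import *
for n,(x0,y0,x1,y1) in {"top0":(145,170,262,270),"scene0":(280,105,370,205)}.items():
    d=load(n); c=d["color"][y0:y1,x0:x1]; g=cv2.cvtColor(c,cv2.COLOR_BGR2HSV)
    m=((g[...,1]<28)&(g[...,2]>(120 if n=="top0" else 105))).astype(np.uint8)*255
    m=cv2.morphologyEx(m,cv2.MORPH_OPEN,np.ones((3,3)))
    ct=max(cv2.findContours(m,cv2.RETR_EXTERNAL,cv2.CHAIN_APPROX_NONE)[0],key=cv2.contourArea)
    hull=cv2.convexHull(ct)[:,0]+[x0,y0]
    w=cast(d,hull,.06)[:,:2]
    r=cv2.minAreaRect((w*1000).astype(np.float32)); print(n,r)
    big=cv2.resize(c,None,fx=5,fy=5,interpolation=cv2.INTER_CUBIC)
    cv2.polylines(big,[((hull-[x0,y0])*5+2).astype(np.int32)],True,(0,0,255),1)
    cv2.imwrite(f"pics/{n}c.png",big)
E
```

```text
top0 ((563.7039184570312, 186.20492553710938), (114.50518798828125, 183.82098388671875), 19.005067825317383)
scene0 ((563.8661499023438, 186.36129760742188), (117.34912872314453, 188.09762573242188), 19.13913917541504)
```

View pics/top0c.png

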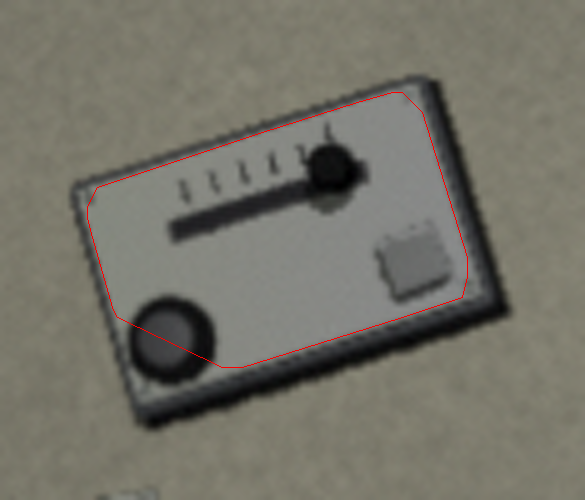

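View pics/scene0c.png

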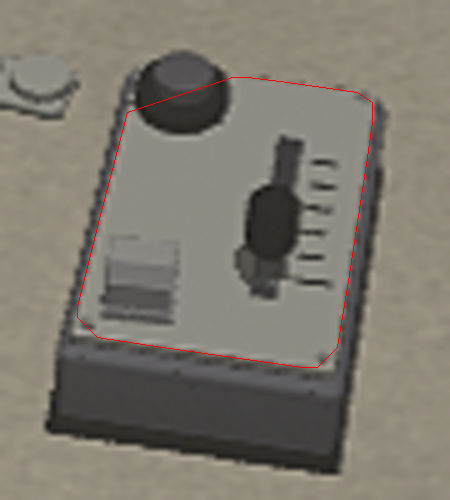

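Run:
```python
from h import *
a=np.radians(19.07); R=np.array([[np.cos(a),-np.sin(a)],[np.sin(a),np.cos(a)]]); o=np.array([.5638,.1863])
U=lambda x,y:(o+R@[x,y]).round(4)
print("collar",U(.022,-.042),"target",U(.022,.006),"button",U(-.033,.066))
t,s=load("top0"),load("scene0")
def tri(p,q):
    f=lambda X:np.r_[proj(t,X)[0]-p,proj(s,X)[0]-q]
    r=least_squares(f,[.56,.18,.08]); return r.x.round(4),r.fun.round(1)
print("button",tri([177.6,237.0],[316.6,119.4]))
# collar: dark blobs, projected model centre vs blob
for d,box in((t,(203,195,220,209)),(s,(327,140,342,158))):
    x0,y0,x1,y1=box; g=cv2.cvtColor(d["color"][y0:y1,x0:x1],cv2.COLOR_BGR2GRAY)
    m=(g<45).astype(np.uint8); M=cv2.moments(m,True); print("collar blob",M["m10"]/M["m00"]+x0,M["m01"]/M["m00"]+y0,"pred mid/top",proj(d,[[*U(.022,-.042),.093],[*U(.022,-.042),.108]]).round(1).tolist())
print("slot ends local", [ (R.T@(cast(t,[p],.06)[0,:2]-o)).round(4) for p in ([145+172/5,170+233/5],[145+366/5,170+172/5])])
```

```text
collar [0.5983 0.1538] target [0.5826 0.1992] button [0.511  0.2379]
button (array([0.5114, 0.2381, 0.0801]), array([-0., -0., -0.,  0.]))
collar blob 210.35106382978722 204.1595744680851 pred mid/top [[211.1, 203.2], [210.3, 202.3]]
collar blob 333.875 149.96428571428572 pred mid/top [[334.0, 149.6], [334.6, 144.6]]
slot ends local [array([0.0193, 0.0502]), array([ 0.019 , -0.0556])]
```

```bash
cat >> h.py <<'E'
from scipy.spatial.transform import Rotation as Ro
A=np.radians(19.07); R2=np.array([[np.cos(A),-np.sin(A)],[np.sin(A),np.cos(A)]]); O=np.array([.5638,.1863])
def go(lx,ly,z):
    "shift (cm) and turn (deg) in tool axes to unit-frame mm point, tool x along unit y, pointing down"
    from plant import telemetry
    s=telemetry.get_state(); T=Ro.from_quat(s["tcp_rot"]); p=np.r_[O+R2@[lx/1e3,ly/1e3],z/1e3]
    y=np.r_[-R2[:,0],0]*-1; x=np.r_[R2[:,1],0]; G=Ro.from_matrix(np.c_[x,np.cross([0,0,-1.],x),[0,0,-1.]])
    loc=R2.T@(s["eef_pos"][:2]-O)*1e3
    print("t",round(s["time"],2),"unit mm",loc.round(1),"z",(s["eef_pos"][2]*1e3).round(1),"F",np.array(s["contact_force"]).round(1),"shift",(T.inv().apply(p-s["eef_pos"])*100).round(2),"turn",(T.inv()*G).as_rotvec(True).round(2))
E
python3 -c "from h import *;go(22,-82,230)"
```

```text
t 0.1 unit mm [-512.9 -661.4] z 230.1 F [-0.  -0.6  1.2] shift [ 60.04 -51.12   0.13] turn [ -0.09  -0.1  -83.12]
```

Request:
arm_command(
  series=[60, -51.1, 0, 0, 0, -83.1, 1, 60, -51.1, 0, 0, 0, -83.1, 1, 60, -51.1, 0, 0, 0, -83.1, 1, 60, -51.1, 0, 0, 0, -83.1, 1, 60, -51.1, 0, 0, 0, -83.1, 1, 60, -51.1, 0, 0, 0, -83.1, 1, 60, -51.1, 0, 0, 0, -83.1, 1, 60, -51.1, 0, 0, 0, -83.1, 1, 60, -51.1, 0, 0, 0, -83.1, 1, 60, -51.1, 0, 0, 0, -83.1, 1],
)

```text
time: 0.93
eef_pos: [0.4625, -0.2231, 0.231]
tcp_rot: [0.657, 0.754, 0.0, -0.0]
contact_force: [1.1, 0.2, -0.2]
opening: 0.003
finger_force: 0.0
```

```bash
python3 -c "from h import *;go(22,-82,200)"
```

```text
t 0.93 unit mm [-229.5 -353.8] z 231.0 F [ 1.1  0.2 -0.2] shift [31.54 19.41  3.1 ] turn [-1.000e-02 -2.000e-02 -1.117e+01]
```

Request:
arm_command(
  series=[31.5, 19.4, 3, 0, 0, -11.2, 1, 31.5, 19.4, 3, 0, 0, -11.2, 1, 31.5, 19.4, 3, 0, 0, -11.2, 1, 31.5, 19.4, 3, 0, 0, -11.2, 1, 31.5, 19.4, 3, 0, 0, -11.2, 1, 31.5, 19.4, 3, 0, 0, -11.2, 1, 31.5, 19.4, 3, 0, 0, -11.2, 1, 31.5, 19.4, 3, 0, 0, -11.2, 1, 31.5, 19.4, 3, 0, 0, -11.2, 1, 31.5, 19.4, 3, 0, 0, -11.2, 1],
)

```text
time: 1.77
eef_pos: [0.6139, 0.1182, 0.1997]
tcp_rot: [0.58, 0.814, 0.001, -0.001]
contact_force: [-0.2, -0.3, -0.1]
opening: -0.001
finger_force: 0.0
```

```bash
python3 -c "from h import *;go(22,-82,120)"
```

```text
t 1.77 unit mm [ 25.1 -80.7] z 199.7 F [-0.2 -0.3 -0.1] shift [-0.15 -0.3   7.97] turn [-0.02 -0.15  0.  ]
```

Request:
arm_command(
  series=[-0.1, -0.3, 3, 0, 0, 0, 1, -0.1, -0.3, 6, 0, 0, 0, 1, -0.1, -0.3, 9, 0, 0, 0, 1, -0.1, -0.3, 11.5, 0, 0, 0, 1, -0.1, -0.3, 11.5, 0, 0, 0, 1, -0.1, -0.3, 11.5, 0, 0, 0, 1],
)

```text
time: 2.27
eef_pos: [0.6091, 0.1103, 0.0845]
tcp_rot: [0.582, 0.813, -0.001, -0.002]
contact_force: [0.7, -0.7, 0.5]
opening: 0.004
finger_force: 0.0
```

Run:
```python
from h import *
from plant import vision
go(22,-65,84)
o=[]
for n,(x0,y0,x1,y1) in {"top":(145,150,275,270),"scene":(260,65,390,205)}.items():
    c=vision.read_camera(n)["color"][y0:y1,x0:x1]; o.append(cv2.resize(c,(390,420),interpolation=cv2.INTER_CUBIC))
cv2.imwrite("pics/p1.png",np.hstack(o))
```

```text
t 2.27 unit mm [ 18.  -86.6] z 84.5 F [ 0.7 -0.7  0.5] shift [2.17 0.39 0.05] turn [-0.26 -0.08 -0.32]
```

View pics/p1.png

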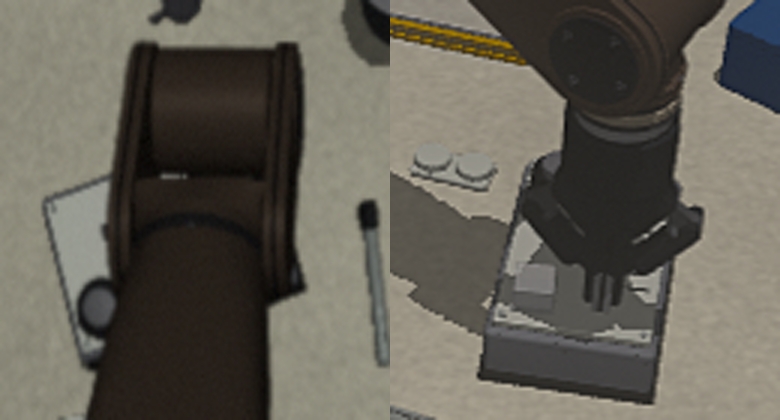

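The picture shows the shut fingers standing clear, to the right of the prism and just home-side of the (hidden) collar. I settle, then creep forward.

Request:
arm_command(
  series=[0, 0, 0, 0, 0, 0, 1, 0, 0.4, 0, 0, 0, 0, 1, 0.4, 0.4, 0, 0, 0, 0, 1, 0.6, 0.4, 0, 0, 0, 0, 1, 0.8, 0.4, 0, 0, 0, 0, 1, 0.8, 0.4, 0, 0, 0, 0, 1, 0.8, 0.4, 0, 0, 0, 0, 1],
)

```text
time: 2.95
eef_pos: [0.6118, 0.1197, 0.0863]
tcp_rot: [0.582, 0.813, -0.0, -0.0]
contact_force: [-0.2, 0.6, -0.0]
opening: 0.0
finger_force: 0.0
```

```bash
python3 -c "from h import *;go(22,-65,84)"
```

```text
t 2.95 unit mm [ 23.6 -78.6] z 86.3 F [-0.2  0.6 -0. ] shift [ 1.36 -0.16  0.23] turn [-0.01  0.   -0.28]
```

Request:
arm_command(
  series=[0.2, -0.1, 0.2, 0, 0, 0, 1, 0.4, -0.2, 0.2, 0, 0, 0, 1, 0.6, -0.2, 0.2, 0, 0, 0, 1, 0.8, -0.2, 0.2, 0, 0, 0, 1, 1.0, -0.2, 0.2, 0, 0, 0, 1, 1.2, -0.2, 0.2, 0, 0, 0, 1, 1.2, -0.2, 0.2, 0, 0, 0, 1, 1.2, -0.2, 0.2, 0, 0, 0, 1],
)

```text
time: 3.62
eef_pos: [0.6062, 0.1304, 0.0844]
tcp_rot: [0.582, 0.813, 0.0, 0.0]
contact_force: [0.6, -0.2, -0.4]
opening: 0.001
finger_force: 0.0
```

Request:
arm_command(
  series=[0.1, 0, 0, 0, 0, 0, 1, 0.2, 0, 0, 0, 0, 0, 1, 0.2, 0, 0, 0, 0, 0, 1],
)

```text
time: 3.87
eef_pos: [0.6055, 0.1322, 0.0843]
tcp_rot: [0.582, 0.813, 0.0, -0.0]
contact_force: [-0.2, -0.0, -0.0]
opening: 0.0
finger_force: 0.0
```

Request:
arm_command(
  series=[0.1, 0, 0, 0, 0, 0, 1, 0.2, 0, 0, 0, 0, 0, 1, 0.2, 0, 0, 0, 0, 0, 1],
)

```text
time: 4.12
eef_pos: [0.6049, 0.134, 0.0844]
tcp_rot: [0.582, 0.813, -0.0, 0.0]
contact_force: [-0.3, -0.4, 0.4]
opening: 0.003
finger_force: 0.4
```

```bash
python3 -c "from h import *;go(22,-65,84)"
```

```text
t 4.12 unit mm [ 21.8 -62.9] z 84.4 F [-0.3 -0.4  0.4] shift [-0.21  0.02  0.04] turn [ 0.    0.02 -0.29]
```

Request:
arm_command(
  series=[0.1, 0, 0, 0, 0, 0, 1, 0.2, 0, 0, 0, 0, 0, 1, 0.2, 0, 0, 0, 0, 0, 1],
)

```text
time: 4.37
eef_pos: [0.6044, 0.1355, 0.0844]
tcp_rot: [0.582, 0.813, -0.0, 0.0]
contact_force: [0.6, -3.1, -0.1]
opening: 0.001
finger_force: 1.4
```

Request:
arm_command(
  series=[0.1, 0, 0, 0, 0, 0, 1, 0.2, 0, 0, 0, 0, 0, 1, 0.2, 0, 0, 0, 0, 0, 1],
)

```text
time: 4.62
eef_pos: [0.6037, 0.1374, 0.0844]
tcp_rot: [0.582, 0.813, -0.0, 0.0]
contact_force: [1.3, -4.1, -0.4]
opening: -0.001
finger_force: 2.1
```

Request:
arm_command(
  series=[0.1, 0, 0, 0, 0, 0, 1, 0.2, 0, 0, 0, 0, 0, 1, 0.2, 0, 0, 0, 0, 0, 1],
)

```text
time: 4.87
eef_pos: [0.6027, 0.1403, 0.0843]
tcp_rot: [0.583, 0.813, 0.0, -0.001]
contact_force: [-0.2, -1.5, 1.3]
opening: 0.0
finger_force: 0.7
```

```bash
python3 -c "from h import *;go(22,-65,84)"
```

```text
t 4.87 unit mm [ 21.8 -56.2] z 84.3 F [-0.2 -1.5  1.3] shift [-0.88  0.03  0.03] turn [ 0.   -0.07 -0.33]
```

Request:
arm_command(
  series=[0.1, 0, 0, 0, 0, 0, 1, 0.2, 0, 0, 0, 0, 0, 1, 0.3, 0, 0, 0, 0, 0, 1, 0.4, 0, 0, 0, 0, 0, 1, 0.5, 0, 0, 0, 0, 0, 1, 0.6, 0, 0, 0, 0, 0, 1, 0.7, 0, 0, 0, 0, 0, 1, 0.8, 0, 0, 0, 0, 0, 1],
)

```text
time: 5.53
eef_pos: [0.6003, 0.1474, 0.0843]
tcp_rot: [0.582, 0.813, 0.0, -0.0]
contact_force: [0.4, 0.3, -0.3]
opening: 0.005
finger_force: 0.0
```

Request:
arm_command(
  series=[0.1, 0, 0, 0, 0, 0, 1, 0.2, 0, 0, 0, 0, 0, 1, 0.3, 0, 0, 0, 0, 0, 1, 0.3, 0, 0, 0, 0, 0, 1],
)

```text
time: 5.87
eef_pos: [0.5995, 0.1498, 0.0844]
tcp_rot: [0.582, 0.813, -0.0, 0.0]
contact_force: [0.2, -2.2, -0.6]
opening: 0.001
finger_force: 0.9
```

Request:
arm_command(
  series=[0.1, 0, 0, 0, 0, 0, 1, 0.2, 0, 0, 0, 0, 0, 1, 0.2, 0, 0, 0, 0, 0, 1],
)

```text
time: 6.12
eef_pos: [0.599, 0.1515, 0.0844]
tcp_rot: [0.582, 0.813, -0.0, 0.0]
contact_force: [1.5, -3.6, -0.1]
opening: -0.001
finger_force: 1.8
```

Request:
arm_command(
  series=[0.1, 0, 0, 0, 0, 0, 1, 0.2, 0, 0, 0, 0, 0, 1, 0.2, 0, 0, 0, 0, 0, 1],
)

```text
time: 6.37
eef_pos: [0.5981, 0.1539, 0.0844]
tcp_rot: [0.582, 0.813, 0.0, 0.0]
contact_force: [0.5, -4.2, -0.4]
opening: 0.0
finger_force: 1.8
```

Request:
arm_command(
  series=[0.1, 0, 0, 0, 0, 0, 1, 0.2, 0, 0, 0, 0, 0, 1, 0.2, 0, 0, 0, 0, 0, 1],
)

```text
time: 6.62
eef_pos: [0.5971, 0.1569, 0.0842]
tcp_rot: [0.583, 0.813, 0.001, -0.001]
contact_force: [-0.6, -0.2, 0.1]
opening: 0.003
finger_force: 0.0
```

```bash
python3 -c "from h import *;go(22,-65,84)"
```

```text
t 6.62 unit mm [ 21.8 -38.7] z 84.2 F [-0.6 -0.2  0.1] shift [-2.63  0.03  0.02] turn [-0.   -0.12 -0.33]
```

Second crest just passed (force dropped to 0 at TCP −38.7). One more notch.

Request:
arm_command(
  series=[0.1, 0, 0, 0, 0, 0, 1, 0.2, 0, 0, 0, 0, 0, 1, 0.3, 0, 0, 0, 0, 0, 1, 0.4, 0, 0, 0, 0, 0, 1, 0.5, 0, 0, 0, 0, 0, 1, 0.6, 0, 0, 0, 0, 0, 1, 0.7, 0, 0, 0, 0, 0, 1, 0.7, 0, 0, 0, 0, 0, 1],
)

```text
time: 7.28
eef_pos: [0.5951, 0.1626, 0.0843]
tcp_rot: [0.582, 0.813, 0.0, -0.0]
contact_force: [0.6, 0.1, 0.4]
opening: 0.001
finger_force: 0.0
```

Request:
arm_command(
  series=[0.1, 0, 0, 0, 0, 0, 1, 0.2, 0, 0, 0, 0, 0, 1, 0.2, 0, 0, 0, 0, 0, 1],
)

```text
time: 7.53
eef_pos: [0.5946, 0.1643, 0.0844]
tcp_rot: [0.582, 0.813, -0.0, 0.0]
contact_force: [-0.3, -0.6, 0.5]
opening: 0.0
finger_force: 0.4
```

Request:
arm_command(
  series=[0.1, 0, 0, 0, 0, 0, 1, 0.2, 0, 0, 0, 0, 0, 1, 0.2, 0, 0, 0, 0, 0, 1],
)

```text
time: 7.78
eef_pos: [0.5941, 0.1658, 0.0844]
tcp_rot: [0.582, 0.813, -0.0, 0.0]
contact_force: [0.6, -3.1, -0.6]
opening: 0.001
finger_force: 1.4
```

Request:
arm_command(
  series=[0.1, 0, 0, 0, 0, 0, 1, 0.2, 0, 0, 0, 0, 0, 1, 0.2, 0, 0, 0, 0, 0, 1],
)

```text
time: 8.03
eef_pos: [0.5935, 0.1678, 0.0844]
tcp_rot: [0.582, 0.813, -0.0, 0.0]
contact_force: [1.1, -4.1, 0.3]
opening: 0.001
finger_force: 2.1
```

```bash
python3 -c "from h import *;go(22,-65,84)"
```

```text
t 8.03 unit mm [ 22.  -27.2] z 84.4 F [ 1.1 -4.1  0.3] shift [-3.78  0.02  0.04] turn [ 0.01  0.05 -0.3 ]
```

Request:
arm_command(
  series=[0.1, 0, 0, 0, 0, 0, 1, 0.2, 0, 0, 0, 0, 0, 1, 0.2, 0, 0, 0, 0, 0, 1],
)

```text
time: 8.28
eef_pos: [0.5924, 0.1706, 0.0843]
tcp_rot: [0.583, 0.813, 0.0, -0.001]
contact_force: [0.1, -1.1, 0.2]
opening: -0.001
finger_force: 0.7
```

Request:
arm_command(
  series=[0.1, 0, 0, 0, 0, 0, 1, 0.2, 0, 0, 0, 0, 0, 1, 0.2, 0, 0, 0, 0, 0, 1],
)

```text
time: 8.53
eef_pos: [0.5916, 0.1728, 0.0842]
tcp_rot: [0.582, 0.813, 0.0, -0.001]
contact_force: [0.5, -0.5, -0.0]
opening: -0.0
finger_force: 0.0
```

```bash
python3 -c "from h import *;go(22,-65,84)"
```

```text
t 8.53 unit mm [ 21.9 -21.8] z 84.2 F [ 0.5 -0.5 -0. ] shift [-4.32  0.04  0.01] turn [-0.01 -0.08 -0.3 ]
```

Request:
arm_command(
  series=[-0.7, 0, 0, 0, 0, 0, 1, -1.5, 0, 0, 0, 0, 0, 1, -1.5, 0, -4, 0, 0, 0, 1, -1.5, 0, -8, 0, 0, 0, 1, -1.5, 0, -11, 0, 0, 0, 1, 1, -3, -11, 0, 0, 0, 1, 4, -5.5, -11, 0, 0, 0, 1, 7, -5.5, -11, 0, 0, 0, 1, 8.8, -5.5, -11, 0, 0, 0, 1, 8.8, -5.5, -11, 0, 0, 0, 1],
)

```text
time: 9.37
eef_pos: [0.5103, 0.2395, 0.1946]
tcp_rot: [0.581, 0.814, 0.001, -0.0]
contact_force: [0.1, -0.6, 0.5]
opening: -0.002
finger_force: 0.0
```

Run:
```python
from h import *
from plant import vision
go(-33,66,95)
o=[]
for n,(x0,y0,x1,y1) in {"top":(145,150,275,270),"scene":(280,90,380,205)}.items():
    d=vision.read_camera(n); c=d["color"][y0:y1,x0:x1].copy()
    q=[[*(O+R2@[.022,-.042+v]),.093] for v in(.032,.048,.064)]; print(n,(proj(d,q)).round(1).tolist())
    o.append(cv2.resize(c,(390,450),interpolation=cv2.INTER_CUBIC))
cv2.imwrite("pics/p2.png",np.hstack(o))
```

```text
t 9.37 unit mm [-33.2  67.8] z 194.6 F [ 0.1 -0.6  0.5] shift [-0.19  0.01  9.96] turn [ 0.03 -0.07 -0.15]
top [[199.1, 207.0], [193.0, 208.9], [187.0, 210.8]]
scene [[335.8, 139.9], [336.7, 135.2], [337.5, 130.6]]
```

View pics/p2.png

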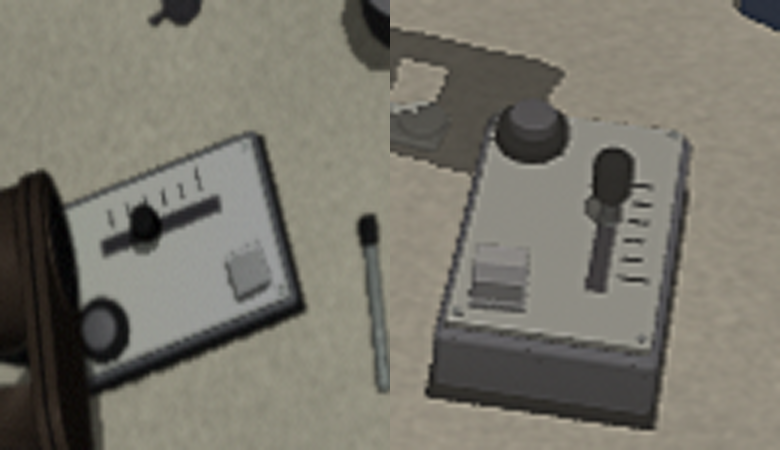

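Both views put the collar at the third notch: top (193.7,210.3), scene (336.9,135.5), which match the third-notch projections. Prism undisturbed. Now the button.

Request:
arm_command(
  series=[-0.2, 0, 3, 0, 0, 0, 1, -0.2, 0, 6, 0, 0, 0, 1, -0.2, 0, 9, 0, 0, 0, 1, -0.2, 0, 10.5, 0, 0, 0, 1, -0.2, 0, 10.9, 0, 0, 0, 1, -0.2, 0, 10.9, 0, 0, 0, 1, -0.2, 0, 10.9, 0, 0, 0, 1, -0.2, 0, 10.9, 0, 0, 0, 1],
)

```text
time: 10.13
eef_pos: [0.514, 0.2355, 0.0872]
tcp_rot: [0.583, 0.813, 0.001, 0.001]
contact_force: [-0.1, -0.4, 1.1]
opening: -0.003
finger_force: 0.0
```

```bash
python3 -c "from h import *;go(-33,66,82)"
```

```text
t 10.13 unit mm [-31.   62.8] z 87.2 F [-0.1 -0.4  1.1] shift [ 0.32 -0.21  0.52] turn [ 0.2   0.02 -0.34]
```

Request:
arm_command(
  series=[0.3, -0.2, 0, 0, 0, 0, 1, 0.3, -0.2, 0, 0, 0, 0, 1, 0.3, -0.2, 0.1, 0, 0, 0, 1, 0.3, -0.2, 0.2, 0, 0, 0, 1, 0.3, -0.2, 0.3, 0, 0, 0, 1, 0.3, -0.2, 0.4, 0, 0, 0, 1, 0.3, -0.2, 0.4, 0, 0, 0, 1],
)

```text
time: 10.72
eef_pos: [0.5094, 0.2379, 0.0814]
tcp_rot: [0.582, 0.813, 0.0, -0.0]
contact_force: [-1.4, 0.1, 1.7]
opening: -0.004
finger_force: 0.9
```

```bash
python3 -c "from h import *;go(-33,66,82)"
```

```text
t 10.72 unit mm [-34.5  66.5] z 81.4 F [-1.4  0.1  1.7] shift [-0.05  0.15 -0.06] turn [-0.   -0.01 -0.31]
```

Request:
arm_command(
  series=[0, 0, 0.1, 0, 0, 0, 1, 0, 0, 0.2, 0, 0, 0, 1, 0, 0, 0.3, 0, 0, 0, 1, 0, 0, 0.3, 0, 0, 0, 1],
)

```text
time: 11.05
eef_pos: [0.5095, 0.2379, 0.0784]
tcp_rot: [0.582, 0.813, 0.0, -0.0]
contact_force: [-1.6, -0.3, 3.3]
opening: 0.001
finger_force: 1.7
```

Request:
arm_command(
  series=[0, 0, 0.1, 0, 0, 0, 1, 0, 0, 0.2, 0, 0, 0, 1, 0, 0, 0.2, 0, 0, 0, 1],
)

```text
time: 11.3
eef_pos: [0.5095, 0.2379, 0.0764]
tcp_rot: [0.582, 0.813, 0.0, -0.0]
contact_force: [-2.0, 0.1, 5.5]
opening: 0.001
finger_force: 2.3
```

Request:
arm_command(
  series=[0, 0, 0.1, 0, 0, 0, 1, 0, 0, 0.1, 0, 0, 0, 1],
)

```text
time: 11.47
eef_pos: [0.5095, 0.2379, 0.076]
tcp_rot: [0.582, 0.813, -0.0, -0.0]
contact_force: [-3.5, -0.1, 7.1]
opening: 0.0
finger_force: 3.6
```

Request:
arm_command(
  series=[0, 0, 0.1, 0, 0, 0, 1, 0, 0, 0.2, 0, 0, 0, 1, 0, 0, 0.2, 0, 0, 0, 1, 0, 0, 0.2, 0, 0, 0, 1],
)

```text
time: 11.8
eef_pos: [0.5096, 0.2379, 0.0759]
tcp_rot: [0.582, 0.813, -0.0, -0.0]
contact_force: [-6.8, -1.7, 15.7]
opening: 0.001
finger_force: 7.9
```

Hard stop reached at z 75.9 with 15.7 N: the button is fully down. Now release and retreat.

Request:
arm_command(
  series=[0, 0, -0.3, 0, 0, 0, 1, 0, 0, -1, 0, 0, 0, 1, 0, 0, -4, 0, 0, 0, 1, 0, 0, -8, 0, 0, 0, 1, 0, 0, -12, 0, 0, 0, 1, 4, 0, -15, 0, 0, 0, 1, 8, 0, -15, 0, 0, 0, 1, 10, 0, -15, 0, 0, 0, 1, 10, 0, -15, 0, 0, 0, 1, 10, 0, -15, 0, 0, 0, 1],
)

```text
time: 12.63
eef_pos: [0.4766, 0.3331, 0.2227]
tcp_rot: [0.581, 0.814, -0.0, 0.0]
contact_force: [0.2, -0.1, -0.2]
opening: 0.003
finger_force: 0.0
```

Run:
```python
from h import *
from plant import vision
go(-33,66,95)
o=[]
for n,(x0,y0,x1,y1) in {"top":(145,140,405,280),"scene":(180,90,380,350)}.items():
    d=vision.read_camera(n); o.append(cv2.resize(d["color"][y0:y1,x0:x1],(400,215 if n=="top" else 520),interpolation=cv2.INTER_CUBIC))
o[0]=cv2.copyMakeBorder(o[0],0,305,0,0,cv2.BORDER_CONSTANT)
cv2.imwrite("pics/p3.png",np.hstack(o))
```

```text
t 12.63 unit mm [-34.4 167.3] z 222.7 F [ 0.2 -0.1 -0.2] shift [-10.11   0.18  12.77] turn [-0.03  0.05 -0.16]
```

View pics/p3.png

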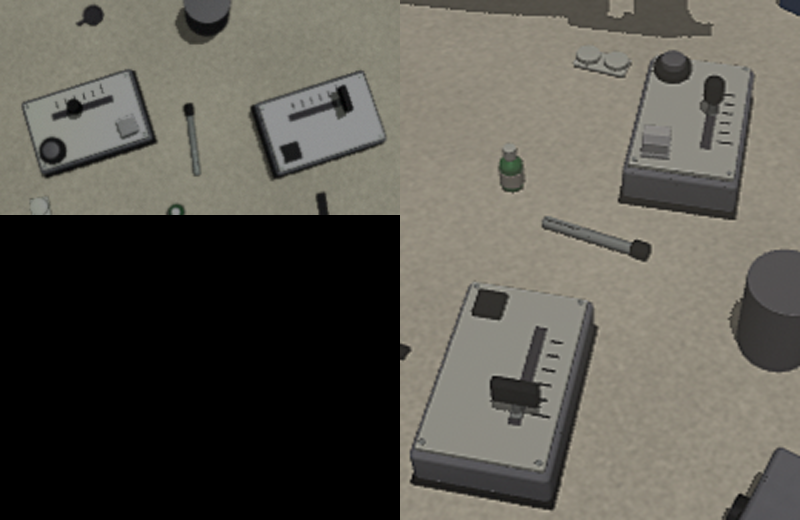

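The collar is at the third tick (top about (193,210)), the button is up, the mag lever is at home, and the loose things are unmoved.

```bash
python3 -c "from plant import ctrl;print(ctrl.sign_off())"
```

```text
the job is handed in; nothing more can be done
None
```

The job is handed in: the collared lever sits in the third notch with its collar down, the lamp button was pressed fully down and came back up, and the other unit's lever and the loose things look unmoved in the final pictures.

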